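# Peel the top tray off the clipped stack and hold it over the demagnetiser

### The job

The top one of the clip-together steel parts trays has become magnetised, and the small screws stick to it. Start the demagnetiser by pressing its keys one at a time - the round power key, then the square strength key, then the wide start key - and then peel the top tray alone out of the spring clips of the stack by its black ear (the highest of the four ears): lift that corner by one to two centimetres while the opposite corner is still seated, so that it comes away last. Hold the tray level, about two centimetres above the middle of the demagnetiser's flat face, without touching the machine with it, and finish still holding it there; leave the other trays and the things on the bench where they are.

Things in the scene. Friction and masses are not known exactly. Their poses are not given: they have to be found in the camera images.
- demagnetiser: Bench demagnetiser: grey case, 190 mm deep (its x), 170 mm wide (its y), case top 56 mm above the bench, fixed, turned by up to 0.3 rad. Origin under its middle, on the bench; x points to its back, away from the robot. On top at the front (-x) a black strip carries three keys in a row along y; behind it lies the flat aluminium working face, 124 (x) by 140 mm (y).
- face_middle (a point): Middle of the flat working face, on its surface, 60 mm above the bench, at (27, 0) mm in the demagnetiser's frame. Its z points up.
- key_power_top (a point): Middle of the top of the power key: small round key, 19 mm across, at the left end of the row as seen by the robot. Grey spring key, its top 69 mm above the bench and 11 mm above the strip; moves with the key. Key row spacing 50 and 48 mm.
- key_power (a joint): How far the power key is pressed: 0 up, 0.005 m fully down. It starts to move at about 1 N, is fully down at 4 N, and springs back.
- key_strength_top (a point): Middle of the top of the strength key: square key, 18x18 mm, in the middle of the row. Grey spring key, its top 69 mm above the bench and 11 mm above the strip; moves with the key. Key row spacing 50 and 48 mm.
- key_strength (a joint): How far the strength key is pressed: 0 up, 0.005 m fully down. It starts to move at about 1 N, is fully down at 4 N, and springs back.
- key_start_top (a point): Middle of the top of the start key: wide bar key, 18 mm by 36 mm (36 along the row), at the right end of the row. Grey spring key, its top 69 mm above the bench and 11 mm above the strip; moves with the key. Key row spacing 50 and 48 mm.
- key_start (a joint): How far the start key is pressed: 0 up, 0.005 m fully down. It starts to move at about 1 N, is fully down at 4 N, and springs back.
- top_tray: Uppermost of four nested square pressed-steel trays, 0.12 kg: 104x104 mm over the flat flange, 20 mm from floor underside to flange top; four feet at (+-26, +-26) mm reach 8 mm below the floor. Origin: middle of the floor's underside, 50 mm above the bench at the start; z up, x and y along its sides. It nests in the tray below, whose origin is 10 mm lower, with 2 to 4 mm play at the walls.
- ear_grip (a point): Middle of the black grip on the top tray's ear, 34 mm above the tray's origin, at its (-x, -y) corner, 75 mm from the tray's axis along the diagonal. The grip is an upright block: 9 mm thick along the diagonal (pinch it so), 24 mm wide, its top 26 mm above the flange top. Fingertips lower than the flange top, 14 mm below this point, would strike the flange.
- ear_corner (a point): Top of the flange at the ear's corner, at (-45, -45, 20) mm in the top tray's frame. One spring clip of the tray below near the middle of each side (14 mm off it) hooks 2 mm over the top tray's flange; the clip yields outwards and lets go when the flange there has risen 5 mm. Prising up the ear takes about 5 N, pulling the whole tray straight up 10 to 20 N.
- far_corner (a point): Top of the flange at the corner diagonal to the ear, at (45, 45, 20) mm in the top tray's frame. With the ear raised, the tray turns about the two feet and clips on this side; drawing it a few mm towards the ear then slides its flange out from under these clips. The top tray's own empty clips stand 18 mm above its flange.
- second_tray: The tray under the top one: loose, same shape, but its ear is at the (+x, -y) corner, 10 mm lower. Frame parallel to the top tray's; origin: middle of its floor's underside. Clips twice as stiff hold it to the two trays below, which are fixed to a plywood board (122x122x12 mm) on the bench and have their ears at the other two corners.
- castle_nut: A black castle nut, 30x34x22 mm on the bench; a bystander. Origin at the middle of its underside.
- screwdriver: A screwdriver, 163 mm long, lying on the bench; a bystander. Origin at the middle of its underside.
- tape_roll: A roll of dark tape, 55 mm wide, 19 mm high on the bench; a bystander. Origin at the middle of its underside.
- feeler_gauge: A folded feeler gauge, 96x16x10 mm on the bench; a bystander. Origin at the middle of its underside.

How it is judged:
By the outcome, as a careful person would: the job done as asked, in the order asked, and still so for the second after the job is handed in, while the arm keeps its last pose, push and grip.
It also fails if it takes over 61 s, if anything falls off the work surface, if the arm or the gripper's body presses on something with over 40 N, if the wrist force passes 120 N, or if a joint passes its speed limit or range.

### The arm

A 6-joint arm with a two-finger parallel gripper is mounted at the origin on a cart in front of the work surface, level with it; the furniture and walls round the work are solid. World frame = base frame: x ahead of the robot, y to its left, z up, the work surface at z = 0. Lengths are in m, angles in rad, forces in N, time in s.
With the tool pointing down it reaches from about 0.25 to 0.725 m from the base axis. Payload 4 kg.
Tool frame: the origin (TCP) lies between the finger pads; the fingertips stand 17 mm ahead of it and the grasp point (between the pads) lies 2 mm behind it; z points along the fingers, x is the direction in which the jaws open and shut, and the axes are right-handed (so a half turn about z gives the same grasp; the last joint's range is limited). The gripper opens to 85 mm and grips with 20 to 120 N. Pads are 22 mm wide; open, the fingers measure 114 mm over their backs; the gripper's body (76 mm by 85 mm) begins 54 mm behind the grasp point. The pads swing forward as they close: fully open they stand 13 mm farther back than shut.
Start: joints at [1.29, 0.241, 0.005, 1.335, 0, 1.571], TCP at [0.139, 0.48, 0.248] pointing down, gripper open.
Joint ranges: [-2.72, 2.72], [-1.05, 1.87], [-1.09, 1.28], [-1.99, 2.15], [-1.42, 1.44], [-3.14, 3.14]. Speed limits (rad/s): [2.79, 2.79, 3.14, 3.14, 3.14, 3.14].

### API

Orientations are given as a unit quaternion [x, y, z, w].
In Python, from workcell import telemetry, cams, workorder gives the robot as it stands. The module is installed in compiled form; this text tells all that it offers.
- The arm moves only by the tool apply_moves, never from a script. Its argument "moves" is a list that holds one entry, the list of rows, each a list of 4 numbers: the shift along the tool's x, y, z in mm, then the turn about the tool's z in degrees. A call has exactly 10 rows; each row shifts and turns the pose as measured when the row begins, along the tool's axes as they then stand; what a row does not reach is not made up. A row lasts 1/10 s, in which the tool goes at most 50 mm and 8.59 degrees, less where a joint would pass 70% of its speed; a pose out of reach is approached as far as the arm can. A call with a gripper value outside its range is refused whole. "hand" is the gripper's target within -1 to 1 (fully open at 1, half-way at 0, shut at -1), set as the call begins (left out, the last holds). The fingers move at their own pace and stop on an object; the grip force is fixed at half the most. Time passes only in rows, so rows that do not move let the fingers close, or fill a call up. It gives the time, the measured TCP pose, the force and the opening at its end, in the units of the state.
- telemetry.get_obs(): the state, without advancing time (a new reading comes with each control period).
- cams.camera(name): name is "side" or "top"; returns a dict with "color" (384x512x3 uint8, red, green, blue), "fovy" (degrees; the focal length in pixels is half the picture's height over the tangent of half this angle, whatever the lens; pixels are square), "cx", "cy" (the principal point, pixels), "camera_from_world" (4x4, takes a point from world to camera coordinates). Camera axes: x right, y down, z forward; pixel columns grow to the right and rows downward; lengths in m; the calibration is good to about 2 mm. A picture is of the moment at which its call begins. There is no depth.
- workorder.job_done(): hands the job in, once; it reports no verdict.
The state is a dict: "clock": time; "joint_pos": joint angles; "joint_vel": joint speeds; "tau": joint torques, N m; "eef_pos": TCP position; "tool_rot": TCP orientation; "ft_force": force on the tool from outside, world axes, zero at the start; "ft_torque": the same for the moment, N m; "grip_width": finger opening in m.
Only numpy, scipy, OpenCV 4.12 (cv2) and the standard library are available. Lean on these libraries where they do the work, as an engineer would, in place of code of your own. Each camera call takes 0.05 s, during which the arm holds its last target. There are 200 camera calls.

## Working session

There is one attempt and no reset: what is moved stays moved. The work goes in short steps, Python scripts to look and compute and a tool call to move; the robot and the scene stay as the last step left them, time stands still between calls to the robot, and variables do not carry over. Pictures are saved under pics/ and viewed, about 8 in all and at most 12, crops included, and the job is handed in when it is done.

Besides the shell and the picture viewer there is one more tool, called as name(argument=value, ...) on one line, values as JSON. apply_moves: Moves the arm, as the interface text tells. Its arguments: {"type":"object","properties":{"moves":{"type":"array"},"hand":{"type":"number"}},"required":["moves"]}

```bash
mkdir -p pics
cat > h.py <<'E'
import numpy as np, cv2
from workcell import telemetry, cams, workorder
def shot(n,f=None):
    c=cams.camera(n); im=c['color'][:,:,::-1].copy()
    if f: cv2.imwrite('pics/'+f,im)
    return c,im
def F(c): return c['color'].shape[0]/2/np.tan(np.radians(c['fovy'])/2)
def ray(c,u,v):
    T=np.array(c['camera_from_world']);R=T[:3,:3];o=-R.T@T[:3,3]
    d=R.T@np.array([(u-c['cx'])/F(c),(v-c['cy'])/F(c),1]);return o,d/np.linalg.norm(d)
def onz(c,u,v,z):
    o,d=ray(c,u,v);return o+d*(z-o[2])/d[2]
def proj(c,p):
    T=np.array(c['camera_from_world']);q=T[:3,:3]@np.array(p)+T[:3,3]
    return q[0]/q[2]*F(c)+c['cx'],q[1]/q[2]*F(c)+c['cy']
def tri(c1,p1,c2,p2):
    o1,d1=ray(c1,*p1);o2,d2=ray(c2,*p2)
    s=np.linalg.lstsq(np.array([d1,-d2]).T,o2-o1,rcond=None)[0]
    a,b=o1+d1*s[0],o2+d2*s[1];return (a+b)/2,np.linalg.norm(a-b)
E
python3 - <<'E'
from h import *
for n in('top','side'):
    c,im=shot(n,n+'0.png');print(n,c['fovy'],c['cx'],c['cy'],np.round(c['camera_from_world'],3).tolist())
o=telemetry.get_obs();print({k:np.round(v,3) for k,v in o.items()})
E
```

```text
top 48.82058064411014 258.1501906706304 186.88202390198245 [[0.007, -1.0, 0.004, 0.042], [-0.987, -0.008, -0.16, 0.565], [0.16, -0.003, -0.987, 1.038], [0.0, 0.0, 0.0, 1.0]]
side 42.46985468767369 263.22669859855546 193.9663877230272 [[0.872, -0.489, 0.02, -0.475], [-0.189, -0.375, -0.907, 0.203], [0.451, 0.787, -0.42, 0.822], [0.0, 0.0, 0.0, 1.0]]
{'clock': np.float64(0.1), 'joint_pos': array([1.29 , 0.241, 0.004, 1.335, 0.   , 1.571]), 'joint_vel': array([ 0.001, -0.002,  0.003,  0.   ,  0.002,  0.002]), 'tau': array([-0.0000e+00, -3.7314e+01,  2.5301e+01,  1.1000e-02, -0.0000e+00,
       -0.0000e+00]), 'eef_pos': array([0.138, 0.48 , 0.248]), 'tool_rot': array([ 0.799,  0.601, -0.001,  0.001]), 'ft_force': array([ 0.027, -0.577,  0.515]), 'ft_torque': array([0.034, 0.025, 0.066]), 'grip_width': np.float64(0.085)}
```

View pics/top0.png

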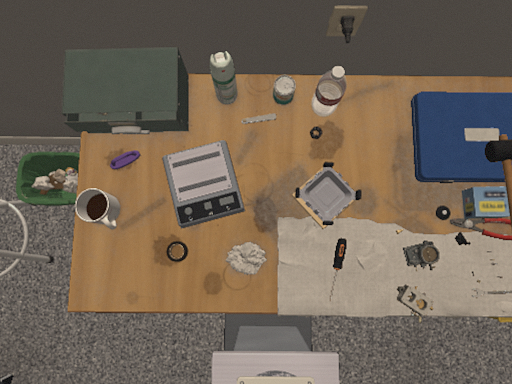

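View pics/side0.png

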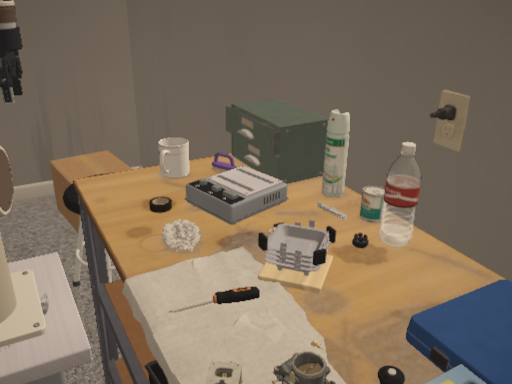

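Top: demagnetiser around (203,183), keys at about (193,212), (210,208), (228,204); tray stack at about (327,193) with ears at its corners. Side: demagnetiser around (237,190), stack around (298,247). Next I zoom in.

Run:
```python
import cv2,numpy as np
t=cv2.imread('pics/top0.png');s=cv2.imread('pics/side0.png')
r=lambda im,x,y,w,h,k:cv2.resize(im[y:y+h,x:x+w],None,fx=k,fy=k,interpolation=cv2.INTER_CUBIC)
a=np.vstack([np.hstack([r(t,285,155,80,75,5),r(s,250,215,80,75,5)]),np.hstack([r(t,160,135,100,56,4)*0+r(t,160,175,100,56,4),r(s,185,165,100,56,4)])])
cv2.imwrite('pics/z0.png',a);print(a.shape)
```

```text
(599, 800, 3)
```

View pics/z0.png

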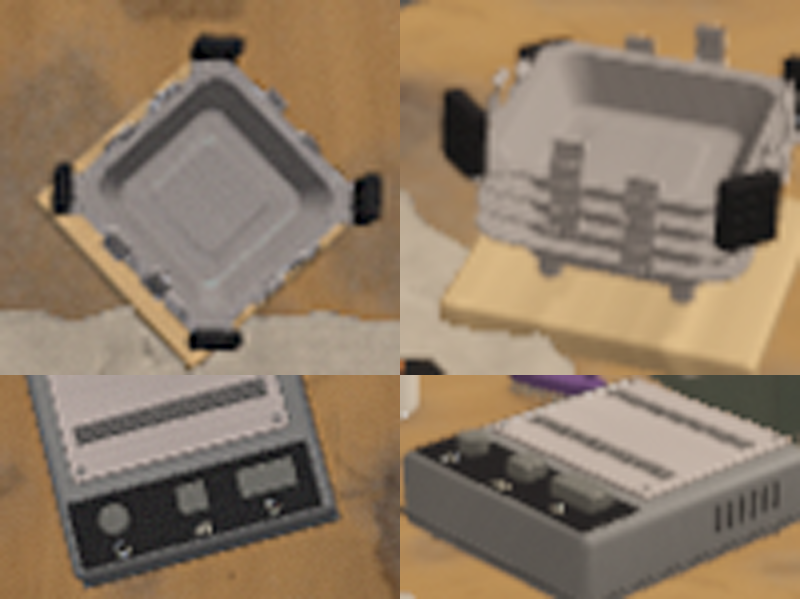

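Run:
```python
from h import *
ct,t=shot('top');cs,s=shot('side')
def blobs(im,x,y,w,h,th=60,mn=12):
    k=6
    g=cv2.resize(im[y:y+h,x:x+w],None,fx=k,fy=k,interpolation=cv2.INTER_CUBIC).max(2)
    n,l,st,ce=cv2.connectedComponentsWithStats((g<th).astype(np.uint8))
    out=[]
    for i in range(1,n):
        if st[i,4]>mn*k*k:
            pts=np.argwhere(l==i)[:,::-1].astype(np.float32)
            q=cv2.minAreaRect(pts); f=lambda p:(np.array(p)+.5)/k-.5+[x,y]
            out.append((f(ce[i]),f(cv2.boxPoints(q))))
    return out
B={}
for nm,c,im,box in(('top',ct,t,(290,155,75,75)),('side',cs,s,(255,215,85,60))):
    B[nm]=blobs(im,*box)
    for ce,bx in B[nm]: print(nm,ce.round(1),bx.round(1).tolist())
for a,_ in B['top']:
    for b,_ in B['side']:
        p,e=tri(ct,a,cs,b)
        if e<.01: print(a.round(),b.round(),p.round(4),round(e,4))
# keys & strip
for nm,c,im,box in(('top',ct,t,(165,185,80,45)),):
    x,y,w,h=box
    hsv=im[y:y+h,x:x+w]
    for ce,bx in blobs(im,*box,th=60,mn=50):
        print('strip',ce.round(1),bx.round(1).tolist(),[onz(c,*p,.058)[:2].round(4).tolist() for p in bx])
# keys hand picked
kt=[(160+113/4,175+(519-375)/4),(160+191/4,175+(499-375)/4),(160+267/4,175+(478-375)/4)]
ks=[(185+(474-400)/4,165+(438-375)/4),(185+(526-400)/4,165+(462-375)/4),(185+(584-400)/4,165+(485-375)/4)]
for a,b in zip(kt,ks): print('key',*tri(ct,a,cs,b),onz(ct,*a,.069),onz(cs,*b,.069))
```

```text
top [327.8 164.4] [[322.8, 166.4], [323.1, 161.8], [332.8, 162.3], [332.6, 166.8]]
top [297.  192.3] [[295.2, 187.4], [298.8, 187.4], [298.8, 197.1], [295.2, 197.1]]
top [357.8 194.6] [[355.1, 189.8], [360.4, 189.8], [360.4, 199.4], [355.1, 199.4]]
top [327.5 222.7] [[322.5, 224.3], [322.6, 220.8], [332.7, 221.2], [332.5, 224.7]]
side [331.2 233.8] [[325.8, 227.0], [333.2, 225.0], [337.3, 240.6], [329.9, 242.6]]
side [262.4 241.3] [[257.8, 249.5], [258.5, 232.8], [266.8, 233.1], [266.2, 249.9]]
side [318.8 256.7] [[312.1, 264.4], [313.8, 247.9], [325.5, 249.1], [323.8, 265.6]]
[328. 164.] [331. 234.] [ 0.6225 -0.1313  0.0614] 0.001
[358. 195.] [319. 257.] [ 0.543  -0.2026  0.0714] 0.0009
[327. 223.] [262. 241.] [ 0.4718 -0.1239  0.0811] 0.0005
strip [206.7 207.8] [[176.0, 207.0], [235.8, 190.9], [240.2, 207.3], [180.5, 223.5]] [[0.5101, 0.2517], [0.5523, 0.1025], [0.5106, 0.0907], [0.469, 0.2391]]
key [0.50030105 0.21964899 0.06352233] 0.0010597316796233085 [0.49924268 0.21895091 0.069     ] [0.49597734 0.20770393 0.069     ]
key [0.51295802 0.17134974 0.06435781] 0.0007032172667439132 [0.51209638 0.17094084 0.069     ] [0.5090765  0.16172134 0.069     ]
key [0.52694489 0.12380259 0.06602076] 0.0020343284312236915 [0.52562175 0.12398541 0.069     ] [0.52514617 0.11773461 0.069     ]
```

Run:
```python
from h import *
ct,t=shot('top')
k=4;x,y,w,h=155,130,100,105
g=cv2.resize(t[y:y+h,x:x+w],None,fx=k,fy=k,interpolation=cv2.INTER_CUBIC)
hsv=cv2.cvtColor(g,cv2.COLOR_BGR2HSV)
m=((hsv[:,:,1]<60)&(hsv[:,:,2]>165)).astype(np.uint8)
m=cv2.morphologyEx(m,cv2.MORPH_CLOSE,np.ones((35,35)))
m=cv2.morphologyEx(m,cv2.MORPH_OPEN,np.ones((15,15)))
cn=max(cv2.findContours(m,0,2)[0],key=cv2.contourArea).reshape(-1,2)
P=np.array([onz(ct,*((p+.5)/k-.5+[x,y]),.06)[:2] for p in cn.astype(float)],np.float32)
(c,s,a)=cv2.minAreaRect(P*1000);print('face',c,s,a)
yw=np.radians(15.6);X=np.array([np.cos(yw),np.sin(yw)]);Y=np.array([-X[1],X[0]])
for q in[(.4992,.219),(.512,.171),(.5256,.124)]:
    d=np.array(q)-np.array(c)/1000;print('key in demag',d@X+.027,d@Y)
```

```text
face (602.1192016601562, 196.6283416748047) (122.47088623046875, 139.49139404296875) 15.80168342590332
key in demag -0.06611174010008433 0.04922455710433087
key in demag -0.06669141063460704 -0.00044941980583211637
key in demag -0.06623163129507642 -0.049375370005689666
```

apply_moves(moves=[[[-14,40,0,0],[-14,40,0,0],[-14,40,0,0],[-14,40,0,0],[-14,40,0,0],[-14,40,0,0],[-14,40,0,0],[-14,40,0,0],[-14,40,0,0],[-10,30,0,0]]], hand=-1)

```text
clock: 1.25
eef_pos: [0.4853, 0.2373, 0.2464]
tool_rot: [0.795, 0.606, -0.0, -0.0]
ft_force: [0.2, 1.0, -0.6]
grip_width: 0.0004
```

apply_moves(moves=[[[0,0,11,8],[0,0,11,8],[0,0,11,8],[0,0,11,8],[0,0,11,8],[0,0,11,8],[0,0,11,8],[0,0,11,2],[0,0,11,0],[0,0,0,0]]])

```text
clock: 2.25
eef_pos: [0.49, 0.2319, 0.1412]
tool_rot: [0.993, 0.118, -0.001, 0.0]
ft_force: [0.2, -0.3, -0.1]
grip_width: -0.0002
```

```bash
cat >> h.py <<'E'
from scipy.spatial.transform import Rotation as Ro
def rel(x,y,z,yaw=None):
    o=telemetry.get_obs();R=Ro.from_quat(o['tool_rot']).as_matrix()
    yw=np.degrees(np.arctan2(R[1,0],R[0,0]))
    print('pos',o['eef_pos'].round(4),'yaw',yw.round(2),'tiltz',R[2,2].round(5),'F',o['ft_force'].round(1),'w',o['grip_width'].round(4),'t',o['clock'])
    print('shift mm',(1000*R.T@(np.array([x,y,z])-o['eef_pos'])).round(1),'turn',None if yaw is None else round(yw-yaw,1))
E
python3 -c "
from h import *
rel(.4995,.219,.095,15.7)"
```

```text
Traceback (most recent call last):
  File "h.py", line 24, in rel
    print('pos',o['eef_pos'].round(4),'yaw',yw.round(2),'tiltz',R[2,2].round(5),'F',o['ft_force'].round(1),'w',o['grip_width'].round(4),'t',o['clock'])
                                                                                                               ^^^^^^^^^^^^^^^^^^^^^
AttributeError: 'float' object has no attribute 'round'
```

apply_moves(moves=[[[3,7,0,-2],[3,8,10,0],[0,0,10,0],[0,0,10,0],[0,0,10,0],[0,0,6,0],[0,0,3,0],[0,0,0,0],[0,0,0,0],[0,0,0,0]]])

```text
clock: 3.25
eef_pos: [0.4994, 0.2191, 0.0878]
tool_rot: [0.991, 0.137, -0.002, 0.0]
ft_force: [0.6, -0.6, -0.2]
grip_width: 0.0002
```

```bash
sed -i "s/o\['grip_width'\].round(4)/round(float(o['grip_width']),4)/" h.py
python3 - <<'E'
from h import *
rel(.4995,.219,.0855,15.7)
c,im=shot('side');d,it=shot('top')
r=lambda im,x,y,w,h,k:cv2.resize(im[y:y+h,x:x+w],None,fx=k,fy=k,interpolation=cv2.INTER_CUBIC)
cv2.imwrite('pics/k1.png',np.hstack([r(im,160,130,100,90,4),r(it,150,160,100,90,4)]))
E
```

```text
pos [0.4994 0.2191 0.0878] yaw 15.76 tiltz -1.0 F [ 0.6 -0.6 -0.2] w 0.0002 t 3.25
shift mm [0.  0.1 2.3] turn 0.1
```

View pics/k1.png

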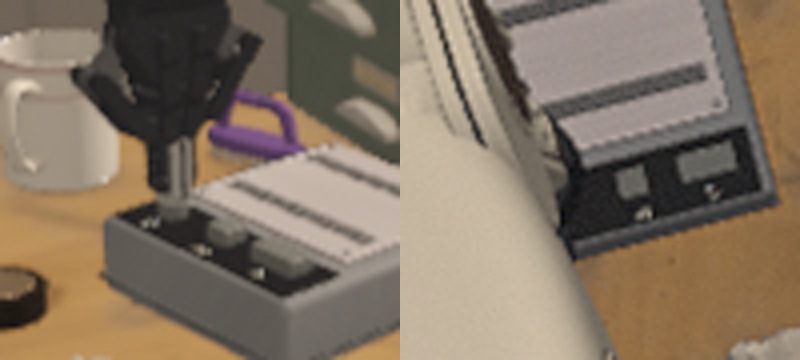

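The fingertips stand just above the round power key, at about (172,205) in the crop. Now I press it.

apply_moves(moves=[[[0,0,2,0],[0,0,2,0],[0,0,2,0],[0,0,1,0],[0,0,1,0],[0,0,1,0],[0,0,1,0],[0,0,1,0],[0,0,1,0],[0,0,1,0]]])

```text
clock: 4.35
eef_pos: [0.5001, 0.2193, 0.0813]
tool_rot: [0.991, 0.137, 0.001, -0.001]
ft_force: [-2.8, -1.8, 8.1]
grip_width: 0.0002
```

apply_moves(moves=[[[0,0,-9,0],[0,0,-9,0],[-1,25,0,0],[0,24,0,0],[0,1,0,0],[0,0,5,0],[0,0,4,0],[0,0,0,0],[0,0,0,0],[0,0,0,0]]])

```text
clock: 5.35
eef_pos: [0.5137, 0.1731, 0.0919]
tool_rot: [0.99, 0.139, 0.002, -0.002]
ft_force: [-0.3, 1.0, 0.1]
grip_width: -0.0002
```

```bash
python3 -c "
from h import *
rel(.512,.171,.088,15.7)"
```

```text
pos [0.5137 0.1731 0.0919] yaw 16.0 tiltz -0.99998 F [-0.3  1.   0.1] w -0.0002 t 5.35
shift mm [-2.3  1.6  3.9] turn 0.3
```

apply_moves(moves=[[[-2,2,2,0],[0,0,3,0],[0,0,2,0],[0,0,2,0],[0,0,2,0],[0,0,1,0],[0,0,1,0],[0,0,1,0],[0,0,1,0],[0,0,1,0]]])

```text
clock: 6.35
eef_pos: [0.5124, 0.1713, 0.0813]
tool_rot: [0.99, 0.14, 0.004, -0.002]
ft_force: [-3.2, -0.5, 7.6]
grip_width: 0.0002
```

apply_moves(moves=[[[0,0,-9,0],[0,0,-9,0],[0,24,0,0],[-1,24,0,0],[0,1,0,0],[0,0,5,0],[0,0,5,0],[0,0,0,0],[0,0,0,0],[0,0,0,0]]])

```text
clock: 7.35
eef_pos: [0.5256, 0.1258, 0.0911]
tool_rot: [0.99, 0.142, 0.005, -0.003]
ft_force: [0.5, -0.7, 0.0]
grip_width: 0.0004
```

```bash
python3 -c "
from h import *
rel(.5255,.124,.088,15.7)"
```

```text
pos [0.5256 0.1258 0.0911] yaw 16.29 tiltz -0.99993 F [ 0.5 -0.7  0. ] w 0.0004 t 7.35
shift mm [-0.7  1.7  3.1] turn 0.6
```

apply_moves(moves=[[[-1,2,2,0],[0,0,2,0],[0,0,2,0],[0,0,2,0],[0,0,2,0],[0,0,1,0],[0,0,1,0],[0,0,1,0],[0,0,1,0],[0,0,1,0]]])

```text
clock: 8.35
eef_pos: [0.5254, 0.1243, 0.0813]
tool_rot: [0.99, 0.142, 0.007, -0.003]
ft_force: [-2.0, -0.9, 7.5]
grip_width: 0.0003
```

apply_moves(moves=[[[0,0,-40,0],[0,0,-40,0],[-20,36,0,0],[-20,37,0,0],[-20,37,0,0],[-20,37,0,0],[-20,37,0,0],[-15,30,0,0],[0,0,0,8],[0,0,0,8]]], hand=-0.3)

```text
clock: 9.35
eef_pos: [0.4751, -0.123, 0.1608]
tool_rot: [1.0, -0.0, 0.009, -0.004]
ft_force: [0.1, 1.0, 0.3]
grip_width: 0.0302
```

```bash
python3 -c "
from h import *
rel(.4718,-.124,.13,-2.9)"
```

```text
pos [ 0.4751 -0.123   0.1608] yaw -0.03 tiltz -0.9998 F [0.1 1.  0.3] w 0.0302 t 9.35
shift mm [-3.9  1.2 30.7] turn 2.9
```

apply_moves(moves=[[[-4,1,0,3],[0,0,15,0],[0,0,15,0],[0,0,10,0],[0,0,6,0],[0,0,0,0],[0,0,0,0],[0,0,0,0],[0,0,0,0],[0,0,0,0]]])

```text
clock: 10.35
eef_pos: [0.4732, -0.1257, 0.1139]
tool_rot: [0.999, -0.03, 0.011, -0.003]
ft_force: [-0.1, 0.5, -0.1]
grip_width: 0.0296
```

Run:
```python
from h import *
rel(.4718,-.124,.095,-2.9)
c,im=shot('side');d,it=shot('top')
r=lambda im,x,y,w,h,k:cv2.resize(im[y:y+h,x:x+w],None,fx=k,fy=k,interpolation=cv2.INTER_CUBIC)
cv2.imwrite('pics/e1.png',np.hstack([r(im,235,180,100,100,4),r(it,280,150,100,100,4)]))
```

```text
pos [ 0.4732 -0.1257  0.1139] yaw -3.49 tiltz -0.99972 F [-0.1  0.5 -0.1] w 0.0296 t 10.35
shift mm [-1.9 -1.5 18.9] turn -0.6
```

View pics/e1.png

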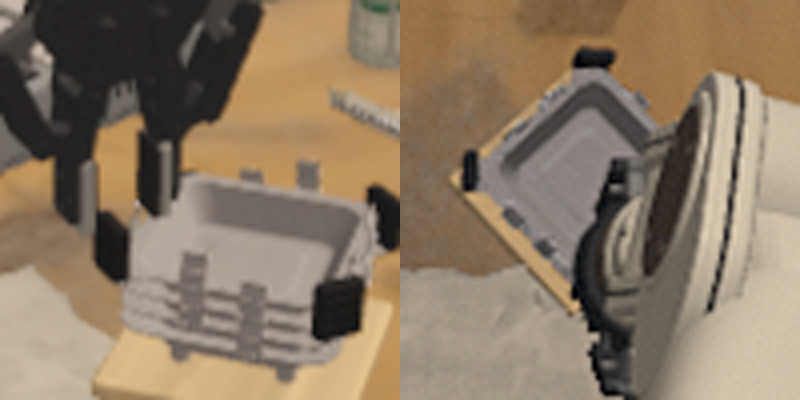

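The ear, at about (112,245) in the crop, lies between the two fingertips at (82,230) and (155,212). I lower and pinch.

apply_moves(moves=[[[-2,-1,6,-0.6],[0,0,6,0],[0,0,5,0],[0,0,2,0],[0,0,0,0],[0,0,0,0],[0,0,0,0],[0,0,0,0],[0,0,0,0],[0,0,0,0]]])

```text
clock: 11.45
eef_pos: [0.4716, -0.1244, 0.0932]
tool_rot: [1.0, -0.025, 0.011, -0.003]
ft_force: [0.2, -0.5, 0.3]
grip_width: 0.0298
```

apply_moves(moves=[[[0,0,0,0],[0,0,0,0],[0,0,0,0],[0,0,0,0],[0,0,0,0],[0,0,0,0],[0,0,0,0],[0,0,0,0],[0,0,0,0],[0,0,0,0]]], hand=-1)

```text
clock: 12.45
eef_pos: [0.4713, -0.1244, 0.093]
tool_rot: [1.0, -0.025, 0.011, -0.003]
ft_force: [-0.4, 0.0, -0.9]
grip_width: 0.0074
```

Run:
```python
from h import *
rel(.4718,-.124,.095,-2.9)
print(telemetry.get_obs()['ft_torque'])
```

```text
pos [ 0.4713 -0.1244  0.093 ] yaw -2.84 tiltz -0.99973 F [-0.4  0.  -0.9] w 0.0074 t 12.45
shift mm [ 0.6 -0.4 -2. ] turn 0.1
[-0.04213575  0.04744044 -0.01712566]
```

apply_moves(moves=[[[0,0,-1,0],[0,0,-1,0],[1,0,-1,0],[0,0,-1,0],[0,0,-1,0],[1,0,-1,0],[0,0,-1,0],[0,0,-1,0],[0,0,0,0],[0,0,0,0]]])

```text
clock: 13.45
eef_pos: [0.4712, -0.1241, 0.0976]
tool_rot: [1.0, -0.025, 0.008, -0.004]
ft_force: [2.4, -0.2, -7.4]
grip_width: 0.0074
```

Run:
```python
from h import *
rel(.4713,-.1244,.107,-2.9)
print(telemetry.get_obs()['ft_torque'])
c,im=shot('side','l1s.png');d,it=shot('top','l1t.png')
r=lambda im,x,y,w,h,k:cv2.resize(im[y:y+h,x:x+w],None,fx=k,fy=k,interpolation=cv2.INTER_CUBIC)
cv2.imwrite('pics/l1.png',np.hstack([r(cv2.imread('pics/side0.png'),250,205,85,80,4.7),r(im,250,205,85,80,4.7)]))
```

```text
pos [ 0.4712 -0.1241  0.0976] yaw -2.84 tiltz -0.99986 F [ 2.4 -0.2 -7.4] w 0.0074 t 13.45
shift mm [ 0.3  0.3 -9.4] turn 0.1
[-0.1409657  -0.02705981  0.03805799]
```

View pics/l1.png

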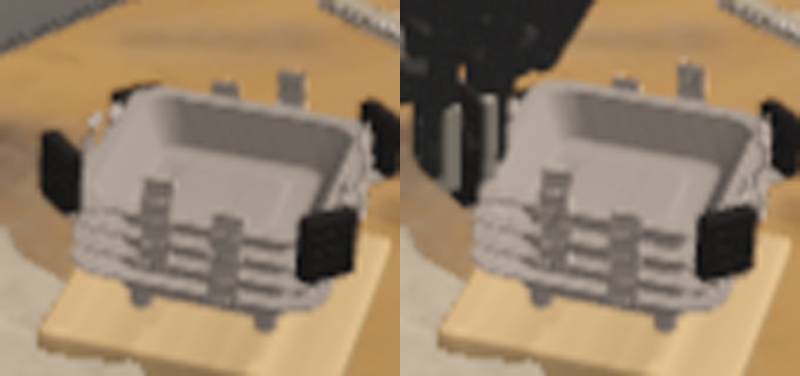

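The ear side is up slightly (the TCP has risen 4.6 mm) and the far side is still seated. I continue.

apply_moves(moves=[[[0,0,-1.5,0],[1,0,-1.5,0],[0,0,-1.5,0],[1,0,-1.5,0],[0,0,-1.5,0],[1,0,-1.5,0],[0,0,-1.5,0],[0,0,-1,0],[0,0,0,0],[0,0,0,0]]])

```text
clock: 14.55
eef_pos: [0.4746, -0.1246, 0.1122]
tool_rot: [1.0, -0.025, 0.009, -0.003]
ft_force: [-0.2, -1.2, -1.7]
grip_width: 0.0077
```

Run:
```python
from h import *
rel(.4713,-.1244,.107,-2.9)
print(telemetry.get_obs()['ft_torque'])
c,im=shot('side','l2s.png')
```

```text
pos [ 0.4746 -0.1246  0.1122] yaw -2.86 tiltz -0.99982 F [-0.2 -1.2 -1.7] w 0.0077 t 14.55
shift mm [-3.4 -0.   5.1] turn 0.0
[-0.02714795  0.09407593 -0.03345596]
```

Run:
```python
from h import *
r=lambda im,x,y,w,h,k:cv2.resize(im[y:y+h,x:x+w],None,fx=k,fy=k,interpolation=cv2.INTER_CUBIC)
cv2.imwrite('pics/l2.png',r(cv2.imread('pics/l2s.png'),245,200,95,80,7))
```

```text
(no output)
```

View pics/l2.png

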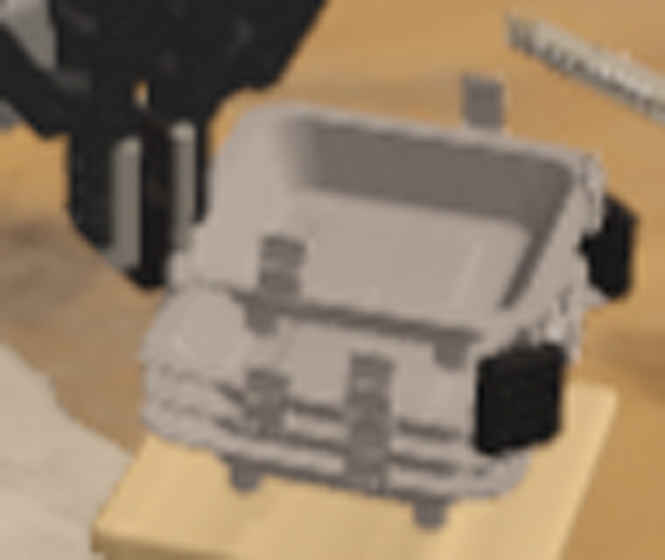

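Run:
```python
from h import *
c,_=shot('side')
a=np.radians(-2.9);D=np.array([np.cos(a),np.sin(a),0]);L=np.array([-D[1],D[0],0]);C=np.array([.5465,-.1276,.05])
def pt(l,dg,z,th=0,dr=np.zeros(3)): # tilt about far feet pivot
    p=np.array([dg-.037,z+.008]);p=np.array([p[0]*np.cos(th)+p[1]*np.sin(th),-p[0]*np.sin(th)+p[1]*np.cos(th)])
    return C+D*(p[0]+.037)+L*l+np.array([0,0,p[1]-.008])+dr
ims=[cv2.imread('pics/side0.png'),cv2.imread('pics/l2s.png'),cv2.imread('pics/l2s.png')]
for im,th,dr in zip(ims,(0,.17,0),(np.zeros(3),np.zeros(3),np.array([.003,0,.019]))):
    for l,d in((0,-.066),(-.066,0),(0,.066),(.066,0)):
        u,v=proj(c,pt(l,d,.02,th,dr));print(round(u,1),round(v,1))
    print()
k=7;o=[]
for im,th,dr in zip(ims,(0,.17,0),(np.zeros(3),np.zeros(3),np.array([.003,0,.019]))):
    z=cv2.resize(im[205:275,250:345],None,fx=k,fy=k,interpolation=cv2.INTER_CUBIC)
    q=np.array([proj(c,pt(l,d,.02,th,dr)) for l,d in((0,-.066),(-.066,0),(0,.066),(.066,0))])
    cv2.polylines(z,[((q-[250,205]+.5)*k).astype(int)],True,(0,255,0),1);o.append(z[:, :])
cv2.imwrite('pics/cmp.png',cv2.resize(np.vstack([np.hstack(o[:2]),np.hstack([o[2],o[1]*0])]),(760,560)))
```

```text
266.6 245.5
316.1 254.9
327.0 231.1
281.2 223.1

269.9 236.7
318.9 251.4
328.6 233.0
283.6 220.0

268.3 236.1
318.2 245.3
328.9 222.2
282.8 214.3
```

View pics/cmp.png

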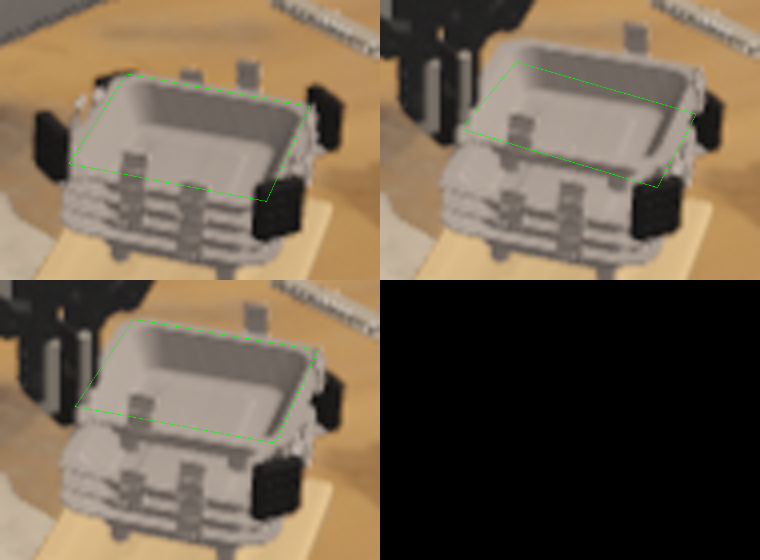

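Run:
```python
from h import *
a=cv2.imread('pics/side0.png',0);k=8
def sh(b,u,v,w,h,s=14):
    T=cv2.resize(a[v-h:v+h,u-w:u+w],None,fx=k,fy=k,interpolation=cv2.INTER_CUBIC)
    S=cv2.resize(b[v-h-s:v+h+s,u-w-s:u+w+s],None,fx=k,fy=k,interpolation=cv2.INTER_CUBIC)
    _,m,_,l=cv2.minMaxLoc(cv2.matchTemplate(S,T,cv2.TM_CCOEFF_NORMED));return ((l[0])/k-s,l[1]/k-s,round(m,2))
P={'far inner corner':(320,234,7,6),'back-left inner':(287,228,6,6),'near wall':(272,240,5,5),'front floor edge':(310,251,6,4),'far +x+y clip':(311,223,4,5),'front clip1':(283,246,4,5),'ear2':(319,257,7,9),'ear3':(332,234,5,9)}
for f in('l1s','l2s'):
    b=cv2.imread(f'pics/{f}.png',0)
    for n,p in P.items(): print(f,n,sh(b,*p))
```

```text
l1s far inner corner (-0.125, -1.375, 0.99)
l1s back-left inner (-1.0, -1.875, 0.94)
l1s near wall (4.875, -8.875, 0.95)
l1s front floor edge (-0.125, -1.0, 0.98)
l1s far +x+y clip (-0.125, -1.25, 0.96)
l1s front clip1 (-0.5, -2.0, 0.98)
l1s ear2 (-0.25, -0.375, 0.98)
l1s ear3 (-0.125, -0.25, 0.97)
l2s far inner corner (2.125, -9.125, 0.95)
l2s back-left inner (1.5, -9.125, 0.95)
l2s near wall (6.75, -14.0, 0.95)
l2s front floor edge (4.0, -13.125, 0.95)
l2s far +x+y clip (2.0, -9.125, 0.97)
l2s front clip1 (1.75, -9.5, 0.96)
l2s ear2 (-0.25, 0.0, 0.96)
l2s ear3 (0.0, 0.25, 0.7)
```

The level-lift outline fits the picture, so the pinch held the tray level and it popped out almost straight. The far corner did not come away last. The other trays have not moved. I'll reseat the tray in its clips and peel again with a shallower pinch that lets it tilt.

apply_moves(moves=[[[-2,0,3,0],[-1,0,3,0],[0,0,3,0],[0,0,3,0],[0,0,3,0],[0,0,2,0],[0,0,2,0],[0,0,2,0],[0,0,2,0],[0,0,2,0]]])

```text
clock: 15.65
eef_pos: [0.4757, -0.1248, 0.0948]
tool_rot: [1.0, -0.024, 0.016, -0.003]
ft_force: [-6.8, 1.0, 12.0]
grip_width: 0.0074
```

```bash
cat >> h.py <<'E'
P={'far inner corner':(320,234,7,6),'far +x+y clip':(311,223,4,5),'front clip1':(283,246,4,5),'ear2':(319,257,7,9),'ear3':(332,234,5,9),'backleft':(287,228,6,6)}
def shifts(f):
    a=cv2.imread('pics/side0.png',0);_,b=shot('side',f);b=cv2.cvtColor(b,cv2.COLOR_BGR2GRAY);k=8;s=14
    for n,(u,v,w,h) in P.items():
        T=cv2.resize(a[v-h:v+h,u-w:u+w],None,fx=k,fy=k,interpolation=cv2.INTER_CUBIC)
        S=cv2.resize(b[v-h-s:v+h+s,u-w-s:u+w+s],None,fx=k,fy=k,interpolation=cv2.INTER_CUBIC)
        _,m,_,l=cv2.minMaxLoc(cv2.matchTemplate(S,T,cv2.TM_CCOEFF_NORMED));print(n,l[0]/k-s,l[1]/k-s,round(m,2))
E
python3 - <<'E'
from h import *
rel(.4713,-.1244,.093,-2.9)
shifts('m1.png')
E
```

```text
pos [ 0.4757 -0.1248  0.0948] yaw -2.8 tiltz -0.99948 F [-6.8  1.  12. ] w 0.0074 t 15.65
shift mm [-4.5 -0.1  1.6] turn 0.1
far inner corner 2.625 -4.875 0.94
far +x+y clip 2.125 -4.75 0.96
front clip1 2.25 -2.0 0.96
ear2 1.0 -0.5 0.98
ear3 0.625 0.375 0.71
backleft 3.0 -3.375 0.92
```

apply_moves(moves=[[[0,0,-4,0],[-2,0,-2,0],[-2,0,0,0],[-2,0,0,0],[0,0,0,0],[0,0,2,0],[0,0,2,0],[0,0,2,0],[0,0,1,0],[0,0,0,0]]])

```text
clock: 16.7
eef_pos: [0.4713, -0.1263, 0.0985]
tool_rot: [0.999, -0.025, 0.02, -0.0]
ft_force: [-2.0, 0.4, 5.2]
grip_width: 0.0075
```

Run:
```python
from h import *
rel(.4713,-.1244,.093,-2.9)
shifts('m2.png')
```

```text
pos [ 0.4713 -0.1263  0.0985] yaw -2.91 tiltz -0.99924 F [-2.   0.4  5.2] w 0.0075 t 16.7
shift mm [-0.3 -1.9  5.4] turn -0.0
far inner corner 1.5 -4.125 0.96
far +x+y clip 1.0 -3.875 0.96
front clip1 0.625 -2.75 0.93
ear2 -0.125 0.25 0.98
ear3 0.5 -0.125 0.77
backleft 1.0 -3.25 0.95
```

apply_moves(moves=[[[0,-2,0,0],[0,0,0,0],[0,0,0,0],[0,0,0,0],[0,0,0,0],[0,0,0,0],[0,0,0,0],[0,0,0,0],[0,0,0,0],[0,0,0,0]]])

```text
clock: 17.75
eef_pos: [0.4723, -0.1243, 0.0985]
tool_rot: [0.999, -0.025, 0.02, -0.0]
ft_force: [1.0, 0.3, 1.9]
grip_width: 0.0077
```

apply_moves(moves=[[[0,0,0,0],[0,0,0,0],[0,0,0,0],[0,0,-15,0],[0,0,-25,0],[0,0,-10,0],[25,0,0,0],[25,0,0,0],[25,0,0,0],[0,0,0,0]]], hand=-0.3)

```text
clock: 18.75
eef_pos: [0.5444, -0.128, 0.1499]
tool_rot: [1.0, -0.026, 0.017, -0.001]
ft_force: [-0.5, -0.1, -0.3]
grip_width: 0.0299
```

Run:
```python
from h import *
rel(.5468,-.1278,.077,-2.9)
shifts('m3.png')
```

```text
pos [ 0.5444 -0.128   0.1499] yaw -2.97 tiltz -0.99941 F [-0.5 -0.1 -0.3] w 0.0299 t 18.75
shift mm [-0.1 -0.1 72.9] turn -0.1
far inner corner 1.125 -4.875 0.95
far +x+y clip 0.875 -4.625 0.95
front clip1 0.75 -3.375 0.96
ear2 -0.125 0.0 0.98
ear3 0.375 0.0 0.79
backleft 0.5 -3.875 0.93
```

apply_moves(moves=[[[0,0,0,0],[0,0,20,0],[0,0,20,0],[0,0,15,0],[0,0,8,0],[0,0,3,0],[0,0,0,0],[0,0,5,0],[0,0,5,0],[0,0,5,0]]], hand=-1)

```text
clock: 19.8
eef_pos: [0.5418, -0.1279, 0.0723]
tool_rot: [0.999, -0.027, 0.018, -0.001]
ft_force: [-14.6, 2.6, 40.8]
grip_width: -0.0004
```

Run:
```python
from h import *
rel(.5468,-.1278,.0685,-2.9)
shifts('m4.png')
```

```text
pos [ 0.5418 -0.1279  0.0723] yaw -3.06 tiltz -0.99938 F [-14.6   2.6  40.8] w -0.0004 t 19.8
shift mm [ 4.9 -0.4  4. ] turn -0.2
far inner corner 1.625 -5.75 0.91
far +x+y clip 10.75 5.625 0.56
front clip1 1.625 0.5 0.88
ear2 -0.125 -0.125 0.98
ear3 0.25 0.0 0.77
backleft -5.5 14.0 0.64
```

apply_moves(moves=[[[0,0,-10,0],[0,0,-10,0],[18,0,0,0],[17,0,0,0],[0,0,0,0],[0,0,6,0],[0,0,6,0],[0,0,5,0],[0,0,5,0],[0,0,4,0]]])

```text
clock: 20.85
eef_pos: [0.5789, -0.131, 0.0762]
tool_rot: [0.999, -0.027, 0.023, 0.001]
ft_force: [-9.8, 2.1, 36.9]
grip_width: -0.0002
```

Run:
```python
from h import *
rel(.5768,-.1293,.0685,-2.9)
shifts('m5.png')
```

```text
pos [ 0.5789 -0.131   0.0762] yaw -3.11 tiltz -0.99895 F [-9.8  2.1 36.9] w -0.0002 t 20.85
shift mm [-2.5 -1.6  7.6] turn -0.2
far inner corner 3.0 -3.75 0.58
far +x+y clip -3.5 10.375 0.64
front clip1 3.875 -1.875 0.97
ear2 0.375 0.125 0.97
ear3 0.5 0.375 0.66
backleft 1.5 -3.875 0.92
```

apply_moves(moves=[[[0,0,-20,0],[0,0,-30,0],[0,0,-30,0],[-30,0,-10,0],[-40,0,0,0],[-40,0,0,0],[-20,0,0,0],[0,0,0,0],[0,0,0,0],[0,0,0,0]]])

```text
clock: 21.9
eef_pos: [0.4378, -0.123, 0.1615]
tool_rot: [0.999, -0.027, 0.022, 0.001]
ft_force: [0.4, -0.6, 0.2]
grip_width: 0.0002
```

Run:
```python
from h import *
shifts('m6.png');rel(.4718,-.124,.105,-2.9)
d,it=shot('top','m6t.png')
r=lambda im,x,y,w,h,k:cv2.resize(im[y:y+h,x:x+w],None,fx=k,fy=k,interpolation=cv2.INTER_CUBIC)
cv2.imwrite('pics/m6v.png',np.hstack([r(cv2.imread('pics/m6.png'),250,205,85,80,4.7),r(it,285,155,85,80,4.7)]))
```

```text
far inner corner 2.125 -7.25 0.91
far +x+y clip 0.875 -6.5 0.95
front clip1 2.25 0.125 0.93
ear2 -0.25 0.0 0.98
ear3 -10.0 -3.625 0.71
backleft 1.25 -3.875 0.91
pos [ 0.4381 -0.1231  0.1616] yaw -3.14 tiltz -0.99898 F [ 0.2 -0.  -0.1] w -0.0 t 21.95
shift mm [31.1 -1.  58. ] turn -0.2
```

View pics/m6v.png

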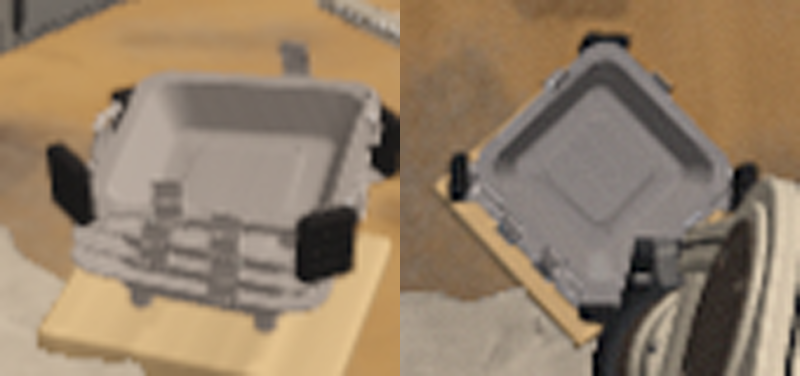

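The tray has tipped. Its ear side is low in the clips, and its far edge rests on top of the far hooks, about 4–6 mm too far ahead. I'll pinch the ear, draw the tray towards the robot so the far flange drops off its hooks, then seat it.

apply_moves(moves=[[[18,0,0,0],[19,-1,0,0],[0,0,15,0],[0,0,15,0],[0,0,15,0],[0,0,12,0],[0,0,8,0],[0,0,1,0],[0,0,0,0],[0,0,0,0]]], hand=-0.3)

```text
clock: 23.0
eef_pos: [0.4863, -0.1263, 0.1025]
tool_rot: [0.999, -0.026, 0.023, 0.004]
ft_force: [-3.1, 1.4, 1.3]
grip_width: 0.0301
```

apply_moves(moves=[[[0,0,0,0],[0,0,0,0],[0,0,0,0],[0,0,0,0],[0,0,0,0],[0,0,0,0],[0,0,0,0],[0,0,0,0],[0,0,0,0],[0,0,0,0]]], hand=-1)

```text
clock: 24.0
eef_pos: [0.4779, -0.1256, 0.1043]
tool_rot: [1.0, -0.026, 0.011, 0.004]
ft_force: [-3.2, 0.8, 6.3]
grip_width: -0.0001
```

Run:
```python
from h import *
rel(.468,-.124,.094,-2.9)
shifts('m7.png')
```

```text
pos [ 0.4779 -0.1256  0.1043] yaw -2.99 tiltz -0.99971 F [-3.2  0.8  6.3] w -0.0001 t 24.0
shift mm [-10.2  -1.2  10.1] turn -0.1
far inner corner 3.625 -12.0 0.89
far +x+y clip 1.125 -10.25 0.92
front clip1 3.625 1.125 0.89
ear2 -0.125 0.5 0.96
ear3 0.0 0.375 0.77
backleft 2.375 -7.0 0.92
```

apply_moves(moves=[[[0,0,-20,0],[0,0,-30,0],[0,0,-20,0],[-40,0,0,0],[-40,0,0,0],[-20,0,0,0],[0,0,0,0],[0,0,0,0],[0,0,0,0],[0,0,0,0]]], hand=-0.2)

```text
clock: 25.05
eef_pos: [0.3834, -0.1207, 0.1708]
tool_rot: [1.0, -0.025, 0.016, 0.004]
ft_force: [0.4, -0.1, -0.8]
grip_width: 0.0341
```

```bash
cat >> h.py <<'E'
def blobs(im,x,y,w,h,th=60,mn=12):
    k=6;g=cv2.resize(im[y:y+h,x:x+w],None,fx=k,fy=k,interpolation=cv2.INTER_CUBIC).max(2)
    n,l,st,ce=cv2.connectedComponentsWithStats((g<th).astype(np.uint8));out=[]
    for i in range(1,n):
        if st[i,4]>mn*k*k:
            q=cv2.minAreaRect(np.argwhere(l==i)[:,::-1].astype(np.float32)); f=lambda p:(np.array(p)+.5)/k-.5+[x,y]
            out.append((f(ce[i]),f(cv2.boxPoints(q)),st[i,4]/k/k))
    return out
E
python3 - <<'E'
from h import *
rel(.4718,-.124,.105,-2.9)
shifts('m8.png');cs,s=shot('side');ct,t=shot('top','m8t.png')
A=blobs(t,290,155,80,80);B=blobs(s,250,215,90,65)
for q in A:print('top',q[0].round(1),round(q[2]))
for q in B:print('side',q[0].round(1),round(q[2]),q[1].round(1).tolist())
for a in A:
    for b in B:
        p,e=tri(ct,a[0],cs,b[0])
        if e<.01: print(a[0].round(),b[0].round(),p.round(4),round(e,4))
E
```

```text
pos [ 0.3834 -0.1207  0.1708] yaw -2.86 tiltz -0.99948 F [ 0.4 -0.1 -0.8] w 0.0341 t 25.05
shift mm [86.4 -1.6 68.6] turn 0.0
far inner corner 3.25 -8.75 0.9
far +x+y clip 1.125 -7.875 0.93
front clip1 3.0 0.125 0.93
ear2 -0.125 0.0 0.97
ear3 0.125 0.25 0.72
backleft 1.875 -4.875 0.9
top [297.  192.4] 30
top [357.8 194.6] 44
top [327.4 220.7] 33
top [336.5 232.2] 23
side [332.  235.9] 54 [[328.1, 241.6], [329.1, 228.3], [335.0, 228.8], [333.9, 242.1]]
side [265.1 244.3] 100 [[259.8, 236.5], [267.1, 235.1], [270.3, 251.9], [263.1, 253.3]]
side [318.6 256.7] 158 [[312.5, 264.4], [312.8, 248.7], [325.1, 249.0], [324.8, 264.6]]
[358. 195.] [319. 257.] [ 0.5429 -0.2025  0.0714] 0.0012
[327. 221.] [265. 244.] [ 0.4771 -0.125   0.0739] 0.0007
```

apply_moves(moves=[[[30,0,0,0],[30,0,0,0],[28,0,0,0],[3,0,0,0],[0,0,15,0],[0,0,15,0],[0,0,15,0],[0,0,10,0],[0,0,0,0],[0,0,0,0]]])

```text
clock: 26.2
eef_pos: [0.4786, -0.1252, 0.1147]
tool_rot: [1.0, -0.025, 0.013, 0.004]
ft_force: [0.7, 0.1, 0.4]
grip_width: 0.034
```

Run:
```python
from h import *
rel(.4765,-.125,.093,-2.9)
```

```text
pos [ 0.4786 -0.1252  0.1147] yaw -2.8 tiltz -0.99962 F [0.7 0.1 0.4] w 0.034 t 26.2
shift mm [-2.7 -0.2 21.7] turn 0.1
```

apply_moves(moves=[[[-3,0,0,0],[0,0,8,0],[0,0,8,0],[0,0,4,0],[0,0,2,0],[0,0,0,0],[0,0,0,0],[0,0,0,0],[0,0,0,0],[0,0,0,0]]])

```text
clock: 27.2
eef_pos: [0.4774, -0.1257, 0.0931]
tool_rot: [1.0, -0.025, 0.015, 0.004]
ft_force: [0.0, -0.7, -0.1]
grip_width: 0.0347
```

apply_moves(moves=[[[0,0,0,0],[0,0,0,0],[0,0,0,0],[0,0,0,0],[0,0,0,0],[0,0,0,0],[0,0,0,0],[0,0,0,0],[0,0,0,0],[0,0,0,0]]], hand=-1)

```text
clock: 28.2
eef_pos: [0.4776, -0.1251, 0.0959]
tool_rot: [1.0, -0.024, 0.017, 0.004]
ft_force: [-2.6, 0.5, 3.7]
grip_width: 0.0073
```

Run:
```python
from h import *
rel(.468,-.124,.094,-2.9)
shifts('m9.png')
```

```text
pos [ 0.4776 -0.1251  0.0959] yaw -2.74 tiltz -0.99942 F [-2.6  0.5  3.7] w 0.0073 t 28.2
shift mm [-9.7 -0.7  1.5] turn 0.2
far inner corner 4.125 -7.625 0.91
far +x+y clip 2.875 -7.0 0.95
front clip1 3.625 -0.875 0.94
ear2 0.125 0.0 0.97
ear3 -8.25 -4.125 0.69
backleft 4.0 -4.25 0.93
```

apply_moves(moves=[[[-2,0,0,0],[-2,0,0,0],[-2,0,0,0],[-2,0,0,0],[-2,0,0,0],[-2,0,0,0],[-1,0,0,0],[0,0,0,0],[0,0,0,0],[0,0,0,0]]])

```text
clock: 29.25
eef_pos: [0.4686, -0.1252, 0.0966]
tool_rot: [0.999, -0.024, 0.022, 0.004]
ft_force: [1.8, 0.3, 1.6]
grip_width: 0.0073
```

Run:
```python
from h import *
rel(.468,-.124,.094,-2.9)
shifts('m10.png')
```

```text
pos [ 0.4686 -0.1252  0.0966] yaw -2.73 tiltz -0.99901 F [1.8 0.3 1.6] w 0.0073 t 29.25
shift mm [-0.7 -1.2  2.5] turn 0.2
far inner corner 0.25 -4.75 0.92
far +x+y clip -0.5 -4.0 0.96
front clip1 -0.5 0.625 0.94
ear2 -1.25 0.375 0.98
ear3 0.125 0.0 0.85
backleft -0.5 -2.5 0.94
```

apply_moves(moves=[[[0,0,0,0],[0,0,0,0],[0,0,0,0],[0,0,-2,0],[0,0,-3,0],[0,0,0,0],[0,0,0,0],[0,0,0,0],[0,0,0,0],[0,0,0,0]]], hand=-0.5)

```text
clock: 30.3
eef_pos: [0.4633, -0.1246, 0.0994]
tool_rot: [1.0, -0.024, 0.016, 0.004]
ft_force: [-0.5, -0.1, -0.8]
grip_width: 0.0212
```

Run:
```python
from h import *
rel(.468,-.124,.102,-2.9)
shifts('m11.png')
im=cv2.imread('pics/m11.png')
cv2.imwrite('pics/m11v.png',cv2.resize(im[200:280,245:345],None,fx=7,fy=7,interpolation=cv2.INTER_CUBIC))
```

```text
pos [ 0.4633 -0.1246  0.0994] yaw -2.77 tiltz -0.99945 F [-0.5 -0.1 -0.8] w 0.0212 t 30.3
shift mm [ 4.8 -0.8 -2.5] turn 0.1
far inner corner 0.25 -5.25 0.92
far +x+y clip -1.0 -5.0 0.94
front clip1 -0.125 0.5 0.94
ear2 -1.25 0.5 0.98
ear3 0.125 0.0 0.84
backleft -0.5 -2.75 0.92
```

View pics/m11v.png

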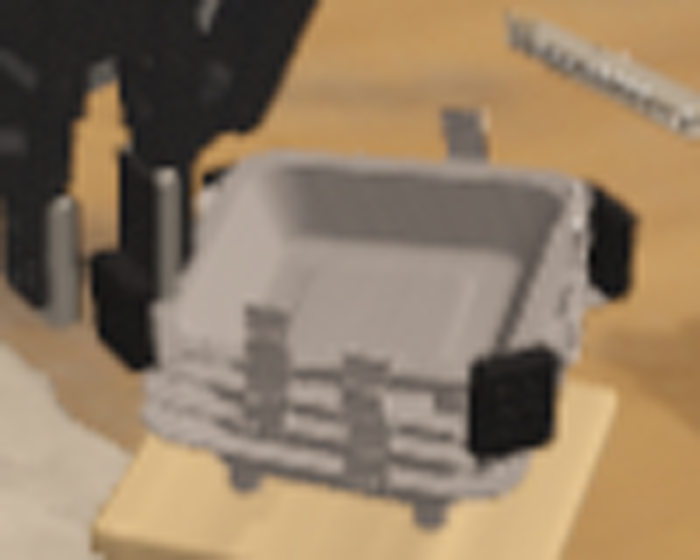

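apply_moves(moves=[[[4,0,-2,0],[0,0,0,0],[0,0,0,0],[0,0,0,0],[0,0,0,0],[0,0,0,0],[0,0,-3,0],[0,0,-3,0],[0,0,-3,0],[0,0,-3,0]]], hand=-1)

```text
clock: 31.35
eef_pos: [0.4682, -0.1254, 0.113]
tool_rot: [1.0, -0.025, 0.016, 0.005]
ft_force: [-0.3, 0.6, -1.2]
grip_width: 0.0068
```

Run:
```python
from h import *
rel(.468,-.124,.102,-2.9)
shifts('m12.png')
```

```text
pos [ 0.4682 -0.1254  0.113 ] yaw -2.81 tiltz -0.99942 F [-0.3  0.6 -1.2] w 0.0068 t 31.35
shift mm [-0.6 -1.5 11. ] turn 0.1
far inner corner 0.625 -8.0 0.93
far +x+y clip -0.125 -7.625 0.95
front clip1 -0.375 -4.5 0.95
ear2 -1.0 0.25 0.97
ear3 0.125 0.125 0.77
backleft -0.25 -6.0 0.92
```

apply_moves(moves=[[[-2,0,0,0],[-2,0,0,0],[-2,0,0,0],[-1,0,0,0],[0,0,1,0],[0,0,1,0],[0,0,0,0],[0,0,0,0],[0,0,0,0],[0,0,0,0]]])

```text
clock: 32.4
eef_pos: [0.459, -0.1239, 0.1118]
tool_rot: [1.0, -0.024, 0.016, 0.003]
ft_force: [1.0, -0.3, -1.1]
grip_width: 0.0069
```

apply_moves(moves=[[[0,0,0,0],[0,0,0,0],[0,0,0,0],[0,0,0,0],[0,0,0,0],[0,0,0,0],[0,0,0,0],[0,0,0,0],[0,0,0,0],[0,0,0,0]]], hand=-0.5)

```text
clock: 33.4
eef_pos: [0.4601, -0.1242, 0.1127]
tool_rot: [1.0, -0.024, 0.017, 0.004]
ft_force: [0.1, -0.6, -0.4]
grip_width: 0.0217
```

Run:
```python
from h import *
rel(.468,-.124,.102,-2.9)
shifts('m13.png')
```

```text
pos [ 0.4601 -0.1242  0.1127] yaw -2.75 tiltz -0.99941 F [ 0.1 -0.6 -0.4] w 0.0217 t 33.4
shift mm [ 7.5 -0.6 10.9] turn 0.1
far inner corner -3.5 -0.5 0.96
far +x+y clip -3.25 -0.625 0.96
front clip1 -3.125 -4.375 0.97
ear2 -0.875 0.375 0.93
ear3 -0.25 0.125 0.87
backleft -4.125 -2.125 0.92
```

Now it is right: the far side is seated (about 1 mm up), the ear side is about 9 mm up, and the tray is about 7 mm towards the robot. I push the ear forward with one finger to slide the far flange under its clips.

apply_moves(moves=[[[3,0,0,0],[3,0,0,0],[2,0,0,0],[2,0,0,0],[2,0,0,0],[1,0,0,0],[1,0,0,0],[0,0,0,0],[0,0,0,0],[0,0,0,0]]])

```text
clock: 34.45
eef_pos: [0.475, -0.1248, 0.1129]
tool_rot: [1.0, -0.024, 0.016, 0.003]
ft_force: [-0.5, 0.3, -0.0]
grip_width: 0.0213
```

Run:
```python
from h import *
rel(.468,-.124,.102,-2.9)
shifts('m14.png')
```

```text
pos [ 0.475  -0.1248  0.1129] yaw -2.75 tiltz -0.99945 F [-0.5  0.3 -0. ] w 0.0213 t 34.45
shift mm [-7.4 -0.5 10.6] turn 0.2
far inner corner -2.0 1.125 0.94
far +x+y clip -1.125 0.875 0.97
front clip1 -0.75 -5.375 0.97
ear2 -0.875 0.25 0.97
ear3 -0.25 0.125 0.93
backleft -2.0 -1.5 0.9
```

apply_moves(moves=[[[2,0,0,0],[1,0,0,0],[1,0,0,0],[1,0,0,0],[1,0,0,0],[0,0,0,0],[0,0,0,0],[0,0,0,0],[0,0,0,0],[0,0,0,0]]])

```text
clock: 35.5
eef_pos: [0.4795, -0.1245, 0.1122]
tool_rot: [1.0, -0.024, 0.014, 0.003]
ft_force: [-1.3, 0.9, 0.0]
grip_width: 0.0213
```

Run:
```python
from h import *
rel(.468,-.124,.102,-2.9)
shifts('m15.png')
im=cv2.imread('pics/m15.png')
cv2.imwrite('pics/m15v.png',cv2.resize(im[200:280,245:345],None,fx=7,fy=7,interpolation=cv2.INTER_CUBIC))
```

```text
pos [ 0.4795 -0.1245  0.1122] yaw -2.75 tiltz -0.99958 F [-1.3  0.9  0. ] w 0.0213 t 35.5
shift mm [-11.8   0.    9.9] turn 0.1
far inner corner -0.25 1.125 0.97
far +x+y clip 0.75 0.875 0.98
front clip1 1.0 -5.875 0.97
ear2 0.5 0.0 0.98
ear3 0.125 0.125 0.96
backleft 0.0 -1.75 0.91
```

View pics/m15v.png

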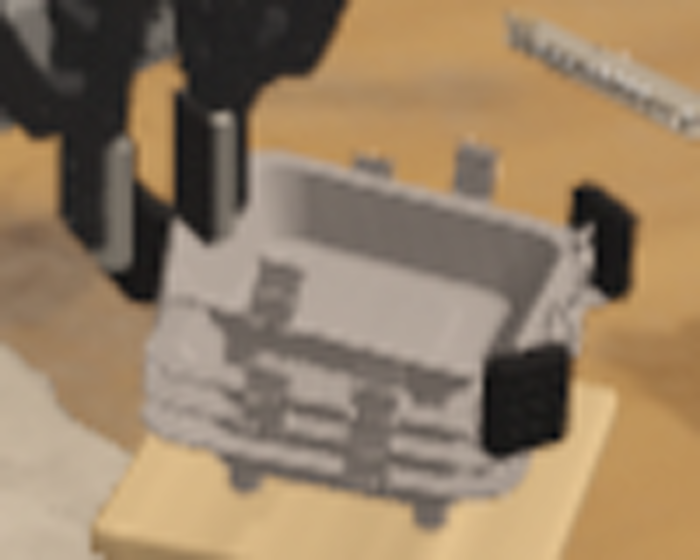

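The tray is clearly tilted. The ear corner is up about 1.5 cm, the far corner is down under its clips, and the other trays are in place. I centre, pinch, then draw towards the ear and lift.

apply_moves(moves=[[[-3,0,-2,0],[-2,0,-2,0],[0,0,0,0],[0,0,0,0],[0,0,0,0],[0,0,0,0],[0,0,0,0],[0,0,0,0],[0,0,0,0],[0,0,0,0]]], hand=-1)

```text
clock: 36.55
eef_pos: [0.4753, -0.1247, 0.1167]
tool_rot: [1.0, -0.024, 0.016, 0.003]
ft_force: [-0.3, -0.8, -0.2]
grip_width: 0.0071
```

Run:
```python
from h import *
rel(.468,-.124,.102,-2.9);print(telemetry.get_obs()['ft_torque'])
shifts('m16.png')
```

```text
pos [ 0.4753 -0.1247  0.1167] yaw -2.76 tiltz -0.99949 F [-0.3 -0.8 -0.2] w 0.0071 t 36.55
shift mm [-7.8 -0.5 14.5] turn 0.1
[ 0.03303967  0.07286034 -0.053897  ]
far inner corner 2.875 -9.625 0.95
far +x+y clip 2.875 -9.375 0.93
front clip1 2.5 -9.5 0.96
ear2 0.125 0.0 0.97
ear3 0.0 0.25 0.69
backleft 2.375 -9.25 0.95
```

The pinch has now lifted the far corner last. The tray hangs level, free, about 2 cm up, and the other trays are unmoved. Now I carry it.

apply_moves(moves=[[[0,0,-4,0],[0,0,-7,0],[0,0,-9,0],[0,0,-10,0],[0,0,-10,0],[0,0,-10,0],[0,0,-8,0],[2,-10,-4,0],[3,-18,0,0],[3,-24,0,0]]])

```text
clock: 37.6
eef_pos: [0.4851, -0.0728, 0.1867]
tool_rot: [0.999, -0.027, 0.018, 0.004]
ft_force: [0.1, -0.6, -0.9]
grip_width: 0.0073
```

apply_moves(moves=[[[3,-24,0,0],[3,-24,0,0],[3,-24,0,0],[3,-24,0,0],[3,-24,0,0],[3,-24,0,-3],[3,-24,0,-3],[3,-24,0,-3],[3,-22,0,-3],[2,-10,0,-3]]])

```text
clock: 38.6
eef_pos: [0.5154, 0.1687, 0.1868]
tool_rot: [0.994, 0.111, 0.016, 0.004]
ft_force: [0.4, -0.9, -2.0]
grip_width: 0.0073
```

Run:
```python
from h import *
rel(.5283,.1759,.129,15.7)
```

```text
pos [0.5154 0.1687 0.1868] yaw 12.79 tiltz -0.99943 F [ 0.4 -0.9 -2. ] w 0.0073 t 38.6
shift mm [12.4 -4.9 58.2] turn -2.9
```

apply_moves(moves=[[[5,-2,0,-1.5],[5,-2,5,-1.5],[2,-1,8,0],[0,0,8,0],[0,0,8,0],[0,0,6,0],[0,0,4,0],[0,0,2,0],[0,0,0,0],[0,0,0,0]]])

```text
clock: 39.6
eef_pos: [0.5265, 0.1763, 0.1409]
tool_rot: [0.99, 0.138, 0.014, 0.005]
ft_force: [0.3, 0.2, -1.0]
grip_width: 0.0074
```

Run:
```python
from h import *
rel(.5283,.1759,.129,15.7)
cs,s=shot('side','f1s.png');ct,t=shot('top','f1t.png')
o=telemetry.get_obs();p=np.array(o['eef_pos'])
yw=np.radians(15.7);D=np.array([np.cos(yw),np.sin(yw),0]);L=np.array([-D[1],D[0],0])
fc=p+D*.0765+np.array([0,0,-.047+.02])
k=4;x,y=(165,100);a=cv2.resize(s[y:y+110,x:x+100],None,fx=k,fy=k,interpolation=cv2.INTER_CUBIC)
x2,y2=(150,110);b=cv2.resize(t[y2:y2+110,x2:x2+100],None,fx=k,fy=k,interpolation=cv2.INTER_CUBIC)
for im,c,xx,yy in((a,cs,x,y),(b,ct,x2,y2)):
    q=np.array([proj(c,fc+L*l+D*d) for l,d in((0,-.0735),(-.0735,0),(0,.0735),(.0735,0))])
    cv2.polylines(im,[((q-[xx,yy]+.5)*k).astype(int)],True,(0,255,0),1)
cv2.imwrite('pics/f1.png',np.hstack([a,b]))
```

```text
pos [0.5265 0.1763 0.1409] yaw 15.84 tiltz -0.99956 F [ 0.3  0.2 -1. ] w 0.0074 t 39.6
shift mm [ 1.3  0.7 12. ] turn 0.1
```

View pics/f1.png

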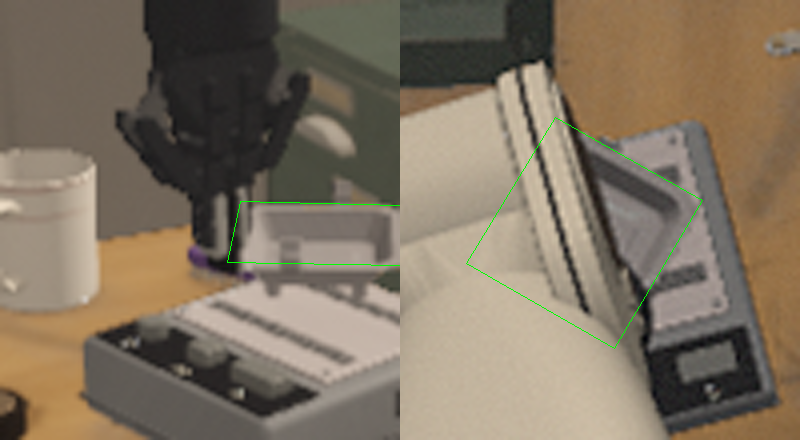

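apply_moves(moves=[[[1,1,3,0],[0,0,3,0],[0,0,2,0],[0,0,1,0],[0,0,0,0],[0,0,0,0],[0,0,0,0],[0,0,0,0],[0,0,0,0],[0,0,0,0]]])

```text
clock: 40.7
eef_pos: [0.5288, 0.1761, 0.1323]
tool_rot: [0.99, 0.138, 0.015, 0.005]
ft_force: [-0.3, -0.1, -1.7]
grip_width: 0.007
```

Run:
```python
from h import *
rel(.5283,.1759,.131,15.7)
cs,s=shot('side','f2s.png');ct,t=shot('top','f2t.png')
# far-right part: triangulate visible corner features; level check by matching rim corner (side) vs prediction
o=telemetry.get_obs();p=np.array(o['eef_pos']);yw=np.radians(15.7);D=np.array([np.cos(yw),np.sin(yw),0]);L=np.array([-D[1],D[0],0])
c0=p+D*.0765+[0,0,-.048]
# feet (lowest dark-grey blobs) predicted pixels in side view
for n,l,d,z in(('foot -L',-.0368,0,-.008),('foot near',0,-.0368,-.008),('foot far',0,.0368,-.008),('corner -L',-.066,0,.02),('corner far',0,.066,.02)):
    print(n,np.round(proj(cs,c0+L*l+D*d+[0,0,z]),1),np.round(proj(ct,c0+L*l+D*d+[0,0,z]),1))
# bystander/other trays unchanged?
a=cv2.imread('pics/top0.png',0).astype(int);g=cv2.cvtColor(t,cv2.COLOR_BGR2GRAY).astype(int)
m=(abs(a-g)>40);m[:, :260]=0;ys,xs=np.where(m);print('changed px right of 260:',len(xs),(xs.min(),xs.max(),ys.min(),ys.max()) if len(xs) else '')
A=blobs(t,290,155,80,80);print([q[0].round(1).tolist() for q in A])
g=cv2.cvtColor(s,cv2.COLOR_BGR2GRAY)
for r in range(150,182,1): print(r,' '.join(f'{v:3d}' for v in g[r,225:290:2]))
```

```text
pos [0.5288 0.1761 0.1323] yaw 15.87 tiltz -0.99949 F [-0.3 -0.1 -1.7] w 0.007 t 40.7
shift mm [-0.6 -0.   1.3] turn 0.2
foot -L [255.7 176.2] [212.3 165.9]
foot near [234.1 175.8] [201.6 183.7]
foot far [256.  168.2] [194.5 155.8]
corner -L [264.5 168.8] [222.7 160.4]
corner far [264.4 155. ] [190. 142.]
changed px right of 260: 224 (np.int64(260), np.int64(348), np.int64(167), np.int64(383))
[[327.9, 164.4], [297.1, 192.4], [357.8, 194.4]]
150  90  71 101  86  70  73  72  73  72  73  74  75 103 108 110 112 109  97  73  73  73  73  73  72  71  64  65  68  70  71  71  70  69
151  93  94 101  87  72  73  74  72  73  73  73  74 115 109 109 110 114  96  73  72  73  75  73  72  70  65  65  68  70  71  71  70  70
152  68  98 102  87  71  73  73  73  74  74  72  73 115 105 104 107 114  96  74  72  72  73  73  72  70  64  64  67  71  71  70  70  70
153  66 108 133 116  71  74  74  74  74  73  72  73 119 106 101 101 109  97  73  72  77  72  72  73  72  64  64  67  70  71  73  70  70
154  67 117 155 149 131 131 131 131 131 131 131 126 143 138 134 132 135 133 126 116  84  73  71  72  71  70  7
[... 2997 characters left out ...]
  70  70  70  71  71
177 148 165 186 181 162 164 184 182 183 183 184 184 184 185 170 154 116 113 146 164 184 185 185 180 153  74  73  69  70  71  70  71  71
178 109 127 167 186 184 184 184 183 183 183 183 183 184 183 184 183 156 111 120 125 163 185 185 184 184 151 134  68  69  71  71  71  70
179 105 120 124 164 185 184 183 183 182 182 183 183 183 183 183 184 182 158 144 107 131 154 178 185 185 183 174 116  70  73  81  71  70
180 159 128  98 130 153 177 183 183 183 182 182 183 183 183 183 183 185 186 174 135 111 109 148 177 184 185 178 145 136  74  97  70  71
181 185 165 136 111 102 152 177 183 182 182 182 183 182 183 183 183 183 185 185 173 132 115 120 145 166 184 179 174 157  74  91  70  70
```

```bash
python3 -c "
from h import *
print(workorder.job_done())"
```

```text
the job is handed in; nothing more can be done
None
```

I handed the job in at about 41 s with the tray held over the machine, but the peel did not go as asked the first time.

- **Keys:** I pressed power, then strength, then start. Each showed about 7.5–8 N with the fingertip about 5 mm below the key's rest height, so each was fully down.
- **First peel (failed):** The pinch was too stiff to let the tray tilt. The tray came out of its clips nearly level, so the far corner did not come away last.
- **Correction:** Pressing it straight back into the clips did not work, even at about 40 N on the fingertips. I then set the far side back down, slid it towards its clips and left the ear side up. In the picture the ear corner was about 1.5 cm up (estimated) and the far corner was down. The pinch then raised the far corner last. The near clips were not re-engaged for this second peel, and I could not confirm that the far clips had hooked. The peel is the weak point of this run.
- **Other trays:** While I was reseating the top tray, the second tray was pulled about 2–3 mm within its play. By the last check, all three lower ears were back within about 0.5 pixel of where they started.
- **Bystanders:** I did not go near them or check them one by one.
- **Final hold:**
  - The rim and feet matched a level tray over the middle of the face to within about 1–3 pixels.
  - The floor underside was about 22–24 mm above the face and the feet about 14–16 mm above it.
  - The gripper's own tilt was about 2°.
  - The grip was firm, and the only force on the tool was about the tray's weight.

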